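# Test the shaker's emergency stop and re-arm it

## Robot

A 7-joint arm with a two-finger parallel gripper is mounted at the origin on the work surface. World frame = base frame: x ahead of the robot, y to its left, z up, the work surface at z = 0. Lengths are in m, angles in rad, forces in N, time in s.
With the tool pointing down it reaches from about 0.425 to 0.925 m from the base axis. Payload 6.8 kg.
Tool frame: the origin (TCP) lies at the very end of the fingers, on their centre line; the grasp point (between the pads) lies 19 mm behind it; z points along the fingers, y is the line along which they close (so a half turn about z gives the same grasp; the last joint's range is limited). The gripper opens to 85 mm and grips with 20 to 120 N. Pads are 22 mm wide; open, the fingers measure 114 mm over their backs; the gripper's body (76 mm by 85 mm) begins 54 mm behind the grasp point. The pads swing forward as they close: fully open they stand 13 mm farther back than shut.
Start: joints at [-1.449, 0.477, 0.022, 1.555, -0.011, 1.109, -0.083], TCP at [0.154, 0.657, 0.231] pointing down, gripper open.
Joint ranges: [-2.96, 2.96], [-0.34, 2.1], [-1.41, 1.46], [0.24, 2.44], [-1.37, 4.51], [0.17, 1.92], [-2.96, 2.96]. Speed limits (rad/s): [2.39, 2.39, 3.14, 3.14, 3.14, 3.14, 3.14].

## Interface

Orientations are given as a unit quaternion [w, x, y, z].
In Python, from station import get_obs, read_camera, hand_in gives the robot as it stands.
- The arm moves only by the tool arm_command, never from a script. Its argument "commands" is one flat list of numbers, 7 for each row, row after row: the shift along the tool's x, y, z in m, then the turn, a rotation vector about the tool's x, y, z in degrees, then the opening, from 0 (shut) to 1 (fully open). In form: [tx, ty, tz, rx, ry, rz, fingers, tx, ty, tz, rx, ry, rz, fingers, ...]. A call has 1 to 8 rows; each row is the pose to reach, as a shift and turn from the pose commanded when the call began, along the tool's axes at that moment; what a row does not reach only later rows make up. A row lasts 1/10 s, in which the tool goes at most 50 mm and 8.59 degrees, less where a joint would pass 70% of its speed; a pose out of reach is approached as far as the arm can. A call with a gripper value outside its range is refused whole. The fingers move at their own pace and stop on an object; "force" is the grip in N (left out, the last holds). Time passes only in rows, so rows that repeat a pose let the fingers close. It gives the time, the measured TCP pose, the force, the opening and the grip force at its end, in the units of the state.
- get_obs(): the state, without advancing time (a new reading comes with each control period).
- read_camera(name): name is "side" or "top" or "wrist"; returns a dict with "img" (480x640x3 uint8, red, green, blue), "camera_matrix" (3x3 intrinsics, pixels), "k1" (the pictures are not rectified: a ray, as slopes to the right and down, at radius r is drawn at 1 + k1 r^2 times it, then the intrinsics apply), "pose" (4x4, takes a point from camera to world coordinates). Camera axes: x right, y down, z forward; pixel columns grow to the right and rows downward; lengths in m; the calibration is good to about 2 mm. A picture is of the moment at which its call begins. There is no depth.
- hand_in(): hands the job in; it is judged then, once.
The state is a dict: "t": time; "q": joint angles; "joint_vel": joint speeds; "joint_torque": joint torques, N m; "eef_pos": TCP position; "tool_rot": TCP orientation; "contact_force": force on the tool from outside, world axes, zero at the start; "torque": the same for the moment, N m; "gripper_width": opening from 0.0 (shut) to 1.0 (fully open); "grasp_force": force on a finger pad.
Only numpy, scipy, OpenCV 4.12 (cv2) and the standard library are available. Lean on these libraries where they do the work, as an engineer would, in place of code of your own. Each camera call takes 0.05 s, during which the arm holds its last target. There are 200 camera calls.

## Task

Test the emergency stop of the laboratory shaker: push the red mushroom button right down until it latches, then push its ears round clockwise (seen from above) until it springs back up. After that press the blue reset button fully in and let it go. Just push with the fingers: do not squeeze the red button or force it, leave the white lamp button alone, and leave all the glassware and boxes standing where they are.

Things in the scene. Friction and masses are not known exactly. Their poses are not given: they have to be found in the camera images.
- stop_pod: Stop station: yellow box screwed to the bench, 84 x 84 mm and 60 mm tall; origin at the centre of its underside, z up. The red mushroom stands on the middle of its top.
- stop (a joint): How far the red mushroom is pushed in, m: 0 out (as found), 0.011 at the bottom stop. A spring pushes it up with about 3 N when out and 8 N at the bottom; a catch adds about 2 N on the way. The catch snaps in at 0.008; once latched it stays down at 0.008 by itself. It only latches when untwisted.
- stop_twist (a joint): Turn of the mushroom's head, rad, positive clockwise seen from above; 0 at rest, end stop at 1.2. A weak spring (0.02 N m at 0, 0.08 N m at 1.2) always turns it back to 0. When latched, turning past about 0.4 frees the catch and the mushroom springs up to 0; the head turns back by itself when let go.
- stop_top (a point): Centre of the top of the red mushroom's dome, on the push and twist axis, 94 mm above the bench when out, 86 mm when latched. Its axes turn with the head: y runs along the ears, z up. Head: disc of 40 mm diameter; disc and ears have their underside 12 mm above the yellow box when out, 4 mm when latched; the ears' top is 6 mm below the dome's top.
- stop_ear_a (a point): Middle of the head's +y ear, 34 mm from the axis, at half the ear's height; moves with the head. Two straight red ears (+y and -y) reach 44 mm from the axis, each 12 mm wide (along x) and 16 mm tall, with a white line on top. Pushing this ear towards its own +x turns the head clockwise.
- stop_ear_b (a point): The same on the -y ear; pushing it towards its own -x turns the head clockwise.
- reset_pod: Reset station: grey box screwed to the bench, 64 x 64 mm and 50 mm tall, origin at the centre of its underside; carries the blue button.
- reset (a joint): Travel of the blue button, m: 0 out, 0.006 fully in; springs back when let go; fully in takes 5 N.
- reset_top (a point): Centre of the top of the blue button (32 mm diameter, in a black ring), 68 mm above the bench when out; it is pressed straight down.
- lamp_pod: Lamp station: grey box like the reset station, with a white button instead. Not to be used.
- lamp (a joint): Travel of the white button, m: 0 out, 0.006 fully in; must stay out.
- wash_red: Loose bystander: wash bottle, translucent white, 68 mm wide and 211 mm tall, bent spout tube with a red tip; origin at the centre of its underside.
- wash_white: Loose bystander: wash bottle like the other, with a white tip; origin at the centre of its underside.
- reagent: Loose bystander: amber reagent jar with a blue cap, 52 mm wide, 110 mm tall; origin at the centre of its underside.
- slide_box: Loose bystander: green microscope-slide box, 75 x 32 x 28 mm, often between the stations; origin at the centre of its underside.
- stain_pot: Loose bystander: small amber pot with a black cap, 36 mm wide, 50 mm tall, often between the stations; origin at the centre of its underside.
- petri: Loose bystander: closed clear petri dish, 93 mm wide, 14 mm tall; origin at the centre of its underside.
- stopper: Loose bystander: dark rubber stopper, 30 mm wide, 28 mm tall; origin at the centre of its underside.

How it is judged:
On the way, in this order (a step that is already met when the one before it is completed fails the run):
1. the red mushroom is pushed down until it latches (value of joint stop above 0.0075 m), for 0.1 s.
2. the latched mushroom's head is turned clockwise while still down (value of joint stop above 0.005 m and value of joint stop_twist above 0.3 rad).
3. the mushroom springs back up (value of joint stop below 0.0015 m), for 0.1 s.
4. the blue reset button is pressed fully in (value of joint reset above 0.0045 m), for 0.05 s.
At the end, for the whole second after the job is handed in: Mushroom out (within 1.5 mm of its top position) with its head turned back (within 0.1 rad), blue and white buttons out (within 1 mm), every loose thing within 20 mm of where it stood (value of joint stop below 0.0015 m and value of joint stop_twist below 0.1 rad and value of joint each of reset, lamp below 0.001 m and distance of each of wash_red, wash_white, reagent, slide_box, stain_pot, petri, stopper from where it was at the start of the episode below 0.02 m); the robot touches nothing.
It fails at once if the white lamp button is pressed (more than 2 mm) (value of joint lamp above 0.002 m).
It fails at once if the red button is squeezed or forced (more than 35 N of the fingers on the stop station) (contact force between the fingers and stop_pod above 35 N).
It fails at once if a loose bystander is lifted, carried or pushed away (more than 20 mm) (distance of any of wash_red, wash_white, reagent, slide_box, stain_pot, petri, stopper from where it was at the start of the episode above 0.02 m).
It fails at once if a loose bystander is knocked over (tipped past 0.4 rad) (angle between any of wash_red, wash_white, reagent, slide_box, stain_pot, petri, stopper's own z axis and vertical above 0.4 rad).
It also fails if it takes over 51 s, if anything falls off the work surface, if the arm or the gripper's body presses on something with over 40 N, if the wrist force passes 120 N, or if a joint passes its speed limit or range.

## Working session

There is one attempt and no reset: what is moved stays moved. The work goes in short steps, Python scripts to look and compute and a tool call to move; the robot and the scene stay as the last step left them, time stands still between calls to the robot, and variables do not carry over. Pictures are saved under pics/ and viewed, at most 10 in all, crops included, and the job is handed in when it is done.

Besides the shell and the picture viewer there is one more tool, called after ">>>" as name(argument=value, ...) on one line, values as JSON. arm_command: Moves the arm, as the interface text tells. Its arguments: {"type":"object","properties":{"commands":{"type":"array","items":{"type":"number"}},"force":{"type":"number"}},"required":["commands"]}

```bash
mkdir -p pics; cat > h.py <<'E'
import numpy as np, cv2, json
from station import get_obs, read_camera
def save(n,f):
    c=read_camera(n); cv2.imwrite(f'pics/{f}.png',c['img'][:,:,::-1])
    np.savez(f'pics/{f}.npz',**{k:np.array(v) for k,v in c.items()}); return c
def load(f): return dict(np.load(f'pics/{f}.npz'))
def ray(c,u,v):
    K=c['camera_matrix'];k=float(c['k1'])
    p=cv2.undistortPoints(np.array([[[u,v]]],float),K,np.array([k,0,0,0,0.]))[0,0]
    T=c['pose']; return T[:3,3],T[:3,:3]@np.array([p[0],p[1],1])
def onz(c,u,v,z):
    o,d=ray(c,u,v); return o+d*(z-o[2])/d[2]
def proj(c,P):
    T=c['pose'];p=T[:3,:3].T@(np.array(P)-T[:3,3])
    return cv2.projectPoints(p.reshape(1,1,3),np.zeros(3),np.zeros(3),c['camera_matrix'],np.array([float(c['k1']),0,0,0,0]))[0].ravel()
E
python3 - <<'E'
from h import *
for n in('top','side'):
    c=save(n,n+'0'); print(n,c['pose'].round(3).tolist(),c['k1'])
o=get_obs();print({k:np.round(v,3).tolist() for k,v in o.items()})
E
```

```text
top [[0.012, -0.992, 0.129, 0.389], [-1.0, -0.014, -0.019, 0.019], [0.021, -0.129, -0.991, 1.257], [0.0, 0.0, 0.0, 1.0]] -0.06722317650722871
side [[0.826, -0.334, 0.455, 0.045], [-0.564, -0.472, 0.677, -0.732], [-0.011, -0.816, -0.578, 0.735], [0.0, 0.0, 0.0, 1.0]] -0.06341778759606816
{'t': 0.1, 'q': [-1.449, 0.478, 0.022, 1.556, -0.011, 1.109, -0.083], 'joint_vel': [-0.001, -0.001, 0.001, -0.002, -0.0, 0.0, 0.001], 'joint_torque': [0.005, -59.777, 1.613, -28.196, 0.013, 0.005, 0.0], 'eef_pos': [0.154, 0.657, 0.23], 'tool_rot': [-0.0, 0.115, 0.993, -0.001], 'contact_force': [0.16, -0.556, 0.284], 'torque': [-0.019, 0.006, 0.045], 'grasp_force': 0.0, 'gripper_width': 1.0}
```

View pics/top0.png

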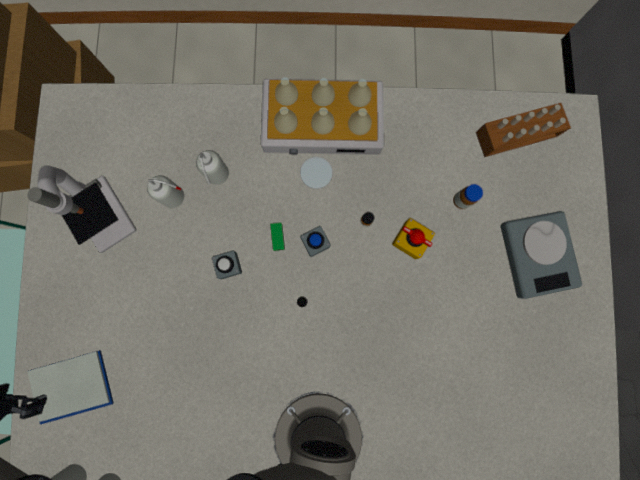

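View pics/side0.png

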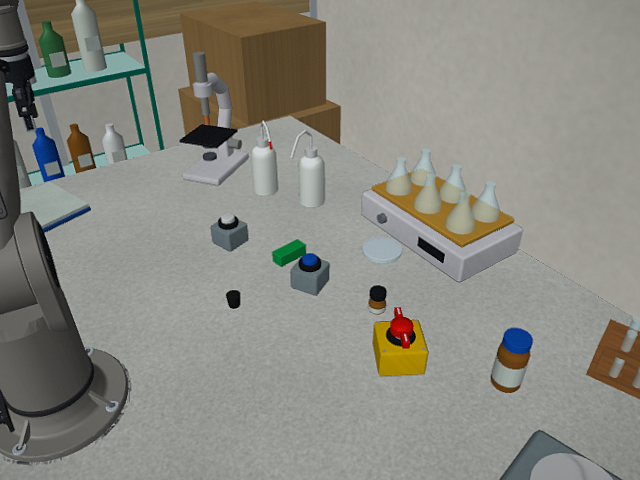

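The top view shows the red mushroom at about (417,238), the blue button at (316,240) and the white lamp at (225,264). The stain pot is at (367,218) and the reagent jar at (470,195). In the side view the mushroom is at (402,326) and the blue button at (310,260).

```bash
python3 - <<'E'
from h import *
def mask(im,kind):
    r,g,b=[im[:,:,i].astype(int) for i in range(3)]
    return ((r>110)&(g<60)&(b<60)) if kind=='red' else ((b>90)&(r<70)&(b-g>40)) if kind=='blue' else ((r>130)&(g>110)&(b<70))
C={n:load(n+'0') for n in('top','side')}
win={('top','red'):(390,210,445,265),('side','red'):(370,300,430,350),('top','blue'):(300,225,335,255),('side','blue'):(295,248,325,272),('top','yel'):(385,210,445,265)}
res={}
for (n,k),(x0,y0,x1,y1) in win.items():
    m=np.zeros((480,640),np.uint8);m[y0:y1,x0:x1]=mask(C[n]['img'][y0:y1,x0:x1],k)
    ys,xs=np.nonzero(m);pts=np.c_[xs,ys].astype(np.float32)
    res[n,k]=pts.mean(0); print(n,k,len(xs),pts.mean(0),xs.min(),xs.max(),ys.min(),ys.max())
    z=.085 if k=='red' else .066 if k=='blue' else .06
    W=np.array([onz(C[n],u,v,z)[:2] for u,v in pts])
    c=W.mean(0);w,V=np.linalg.eigh(np.cov((W-c).T)); a=V[:,1]
    print('  centre',c.round(4),'major ang',np.degrees(np.arctan2(a[1],a[0])).round(1),'len',np.ptp((W-c)@a).round(4),np.ptp((W-c)@V[:,0]).round(4))
    if k=='yel':
        h=cv2.minAreaRect((W*1000).astype(np.float32));print(h)
for k in('red','blue'):
    A=[];b=[]
    for n in('top','side'):
        o,d=ray(C[n],*res[n,k]);d/=np.linalg.norm(d);P=np.eye(3)-np.outer(d,d);A.append(P);b.append(P@o)
    p=np.linalg.lstsq(np.vstack(A),np.hstack(b),rcond=None);print(k,'tri',p[0].round(4),p[1])
for nm,uv,z in(('pot',(367,217),.05),('reagent',(473,191),.11),('slide',(278,236),.028),('stopper',(302,301),.028),('lamp',(225,264),.068),('petri',(316,173),.014),('wash',(205,157),.18)):print(nm,onz(C['top'],*uv,z).round(3))
im=C['top']['img'];cv2.imwrite('pics/c.png',cv2.resize(im[200:280,360:450],None,fx=6,fy=6,interpolation=2)[:,:,::-1])
E
```

```text
top red 191 [417.08377 236.66492] 403 430 226 246
  centre [ 0.5355 -0.2545] major ang 58.6 len 0.0832 0.0375
side red 472 [401.1822  327.60593] 390 412 307 347
  centre [ 0.5349 -0.2603] major ang 56.3 len 0.0979 0.0402
top blue 101 [315.10892 239.44554] 310 320 234 245
  centre [0.5265 0.0148] major ang -173.6 len 0.0299 0.0276
side blue 150 [309.05334 258.92   ] 302 316 253 265
  centre [0.5282 0.0146] major ang 54.2 len 0.0413 0.0295
top yel 362 [415.5083  239.77625] 398 434 221 257
  centre [ 0.5302 -0.256 ] major ang 148.2 len 0.078 0.0766
((534.787109375, -256.0302734375), (76.49142456054688, 77.17037963867188), 58.98699188232422)
red tri [ 0.5372 -0.2565  0.0799] [3.37136819e-06]
blue tri [0.5272 0.0144 0.0663] [1.21430185e-06]
pot [ 0.592 -0.126  0.05 ]
reagent [ 0.656 -0.4    0.11 ]
slide [0.539 0.117 0.028]
stopper [0.363 0.048 0.028]
lamp [0.458 0.252 0.068]
petri [0.722 0.015 0.014]
wash [0.714 0.29  0.18 ]
```

View pics/c.png

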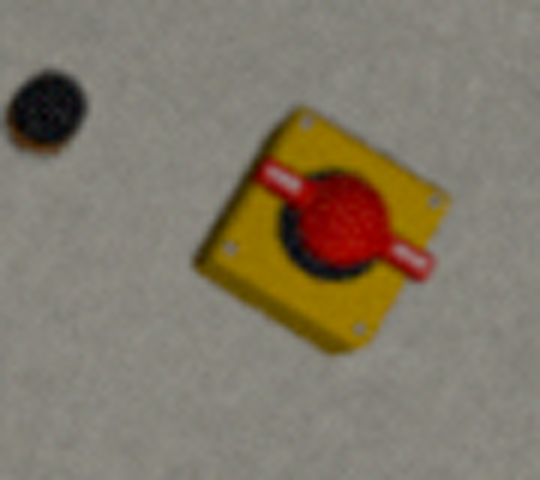

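The mushroom centre is at about (0.536, -0.256) and the ears run along world 58.7°. The ear length (83 mm), box angle and triangulated heights agree with the sizes given. The blue button is at (0.527, 0.0145). I'll swing over with the fingers shut and the tool y turned to -31.3°, the push direction.

>>> arm_command(commands=[-0.4,-0.43,0,0,0,108,0,-0.4,-0.43,0,0,0,108,0,-0.4,-0.43,0,0,0,108,0,-0.4,-0.43,0,0,0,108,0,-0.4,-0.43,0,0,0,108,0,-0.4,-0.43,0,0,0,108,0,-0.4,-0.43,0,0,0,108,0,-0.4,-0.43,0,0,0,108,0])

```text
t: 0.9
eef_pos: [0.3528, 0.308, 0.2312]
tool_rot: [-0.0, 0.658, 0.753, -0.0]
contact_force: [0.7, 0.6, 0.5]
gripper_width: -0.002
grasp_force: 0.0
```

```bash
cat >> h.py <<'E'
from scipy.spatial.transform import Rotation as Ro
def go(x,y,z,yaw=-31.3):
    o=get_obs();q=o['tool_rot'];R=Ro.from_quat([q[1],q[2],q[3],q[0]])
    t=np.radians(yaw);Y=np.array([np.cos(t),np.sin(t),0]);Z=np.array([0,0,-1.]);X=np.cross(Y,Z)
    G=Ro.from_matrix(np.c_[X,Y,Z])
    d=np.array([x,y,z])-o['eef_pos']
    print(round(o['t'],2),'pos',np.round(o['eef_pos'],4),'shift',R.inv().apply(d).round(4),'rot',(R.inv()*G).as_rotvec(degrees=True).round(2),'F',np.round(o['contact_force'],1),'q',np.round(o['q'],2))
E
python3 -c "
from h import *
go(.536,-.256,.13)"
```

```text
0.9 pos [0.3528 0.308  0.2312] shift [-0.5835  0.1057  0.1011] rot [-2.000e-02 -1.000e-02  3.903e+01] F [0.7 0.6 0.5] q [-1.19  0.13  0.37  2.05 -0.06  0.97 -0.65]
```

>>> arm_command(commands=[-0.58,0.106,0,0,0,39,0,-0.58,0.106,0,0,0,39,0,-0.58,0.106,0,0,0,39,0,-0.58,0.106,0,0,0,39,0,-0.58,0.106,0,0,0,39,0,-0.58,0.106,0,0,0,39,0,-0.58,0.106,0,0,0,39,0,-0.58,0.106,0,0,0,39,0])

```text
t: 1.7
eef_pos: [0.4789, -0.0712, 0.2314]
tool_rot: [-0.0, 0.87, 0.493, 0.0]
contact_force: [-0.2, 1.0, -0.4]
gripper_width: 0.005
grasp_force: 0.0
```

```bash
python3 -c "
from h import *
go(.536,-.256,.13)"
```

```text
1.7 pos [ 0.4789 -0.0712  0.2314] shift [-0.1294  0.1439  0.1013] rot [-0.   -0.04  0.41] F [-0.2  1.  -0.4] q [-0.66  0.19  0.78  2.04 -0.16  0.98 -0.34]
```

>>> arm_command(commands=[-0.129,0.144,0,0,0,0.4,0,-0.129,0.144,0,0,0,0.4,0,-0.129,0.144,0,0,0,0.4,0,-0.129,0.144,0,0,0,0.4,0,-0.129,0.144,0,0,0,0.4,0,-0.129,0.144,0,0,0,0.4,0,-0.129,0.144,0,0,0,0.4,0,-0.129,0.144,0,0,0,0.4,0])

```text
t: 2.5
eef_pos: [0.5362, -0.2522, 0.2311]
tool_rot: [-0.001, 0.871, 0.491, 0.0]
contact_force: [-0.0, 0.9, -0.6]
gripper_width: -0.001
grasp_force: 0.0
```

```bash
python3 -c "
from h import *
go(.536,-.256,.13)
c=save('wrist','w0');print(proj(c,(.536,-.256,.094)))"
```

```text
2.5 pos [ 0.5362 -0.2522  0.2311] shift [-0.0034  0.0019  0.1011] rot [-0.05 -0.05  0.12] F [-0.   0.9 -0.6] q [-0.25  0.43  0.78  1.8  -0.34  1.06  0.11]
[322.54065015 228.89248956]
```

View pics/w0.png

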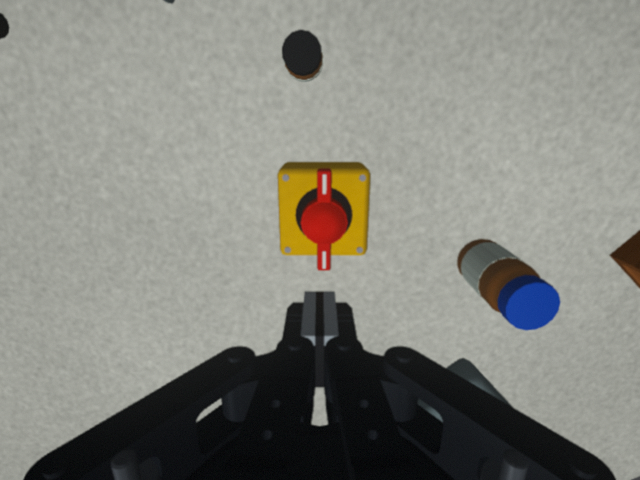

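The wrist view shows the ears upright from (324,169) to (324,270), aligned with tool x, and the dome near (325,221). The way down is clear. I'll refine the centre from the ear ends.

```bash
python3 -c "
from h import *
c=load('w0');im=c['img'].astype(int)
m=(im[:,:,0]>110)&(im[:,:,1]<70)&(im[:,:,2]<70)
m[:150]=0;m[290:]=0;m[:,:270]=0;m[:,380:]=0
ys,xs=np.nonzero(m);print(ys.min(),ys.max())
W=np.array([onz(c,u,v,.088)[:2] for u,v in zip(xs,ys)])
t=np.radians(-31.3);Y=np.array([np.cos(t),np.sin(t)]);X=np.array([-Y[1],Y[0]])
a=W@X;b=W@Y;print(a.min(),a.max(),np.ptp(a),b.min(),b.max())
top=b[a>a.max()-.015];bot=b[a<a.min()+.01];print('ear mid',top.mean(),bot.mean(),np.ptp(top))
print('C',X*(a.min()+a.max())/2+Y*(top.mean()+bot.mean())/2)
go(.5358,-.2558,.0995)"
```

```text
171 269
0.021099750547244753 0.10637415152646641 0.08527440097922166 0.5728855137452453 0.6115495941232622
ear mid 0.5917652492937442 0.5917927650534875 0.010587575917567649
C [ 0.53876336 -0.2529799 ]
2.55 pos [ 0.5363 -0.2523  0.2312] shift [-0.0034  0.0015  0.1317] rot [-0.03 -0.05  0.12] F [ 0.  -0.1  0.5] q [-0.25  0.43  0.78  1.8  -0.34  1.06  0.11]
```

>>> arm_command(commands=[-0.001,0.002,0.05,0,0,0,0,-0.001,0.002,0.1,0,0,0,0,-0.001,0.002,0.125,0,0,0,0,-0.001,0.002,0.132,0,0,0,0,-0.001,0.002,0.136,0,0,0,0,-0.001,0.002,0.14,0,0,0,0,-0.001,0.002,0.143,0,0,0,0,-0.001,0.002,0.145,0,0,0,0])

```text
t: 3.35
eef_pos: [0.5384, -0.2562, 0.0884]
tool_rot: [0.001, 0.872, 0.49, 0.001]
contact_force: [-2.0, 1.5, 5.7]
gripper_width: 0.004
grasp_force: 3.1
```

>>> arm_command(commands=[0,0,0.001,0,0,0,0,0,0,0.002,0,0,0,0,0,0,0.002,0,0,0,0,0,0,0.002,0,0,0,0])

```text
t: 3.75
eef_pos: [0.5384, -0.2563, 0.0861]
tool_rot: [0.001, 0.872, 0.49, 0.001]
contact_force: [-0.9, 1.0, 6.0]
gripper_width: -0.003
grasp_force: 3.0
```

>>> arm_command(commands=[0,0,0.001,0,0,0,0,0,0,0.002,0,0,0,0,0,0,0.002,0,0,0,0,0,0,0.002,0,0,0,0])

```text
t: 4.15
eef_pos: [0.5385, -0.2563, 0.084]
tool_rot: [0.001, 0.872, 0.49, 0.001]
contact_force: [-0.6, 1.3, 6.7]
gripper_width: -0.003
grasp_force: 3.4
```

>>> arm_command(commands=[0,0,-0.015,0,0,0,0,0,0,-0.035,0,0,0,0,0.037,-0.034,-0.035,0,0,0,0,0.037,-0.034,-0.035,0,0,0,0,0.037,-0.034,-0.035,0,0,0,0])

```text
t: 4.65
eef_pos: [0.5281, -0.2052, 0.1183]
tool_rot: [0.0, 0.871, 0.491, 0.001]
contact_force: [-0.2, -0.4, -0.1]
gripper_width: 0.001
grasp_force: 0.0
```

```bash
python3 -c "
from h import *
go(.5375+.036*.5195-.032*.8545,-.2545+.036*.8545+.032*.5195,.07)
c=save('wrist','w1');print(proj(c,(.5375,-.2545,.086)))
save('side','s1');a=cv2.imread('pics/s1.png')[230:390,280:500];b=cv2.imread('pics/w1.png')
cv2.imwrite('pics/m1.png',np.hstack([cv2.resize(b,(400,300)),cv2.resize(a,(400,300))]))"
```

```text
4.65 pos [ 0.5281 -0.2052  0.1183] shift [-0.0014  0.0016  0.0483] rot [ 0.05 -0.07  0.15] F [-0.2 -0.4 -0.1] q [-0.26  0.52  0.7   1.95 -0.46  0.82  0.14]
[378.81676272 338.56710625]
```

View pics/m1.png

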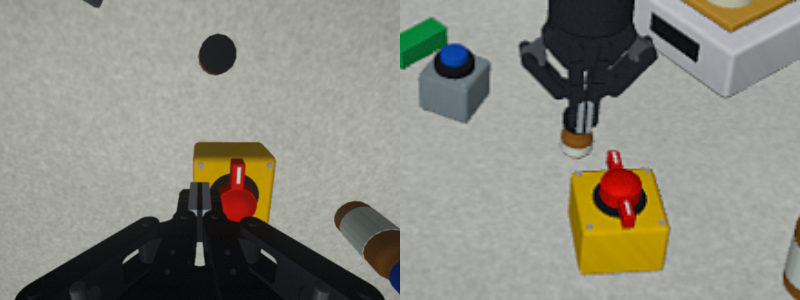

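The wrist view shows the finger tips at about (200,190), left of the ear at (238,175). The side view shows the head sitting lower, so it has latched. Now I'll descend beside the ear.

>>> arm_command(commands=[-0.001,0.001,0.02,0,0,0,0,-0.001,0.001,0.04,0,0,0,0,-0.001,0.001,0.048,0,0,0,0,-0.001,0.001,0.048,0,0,0,0,-0.001,0.006,0.048,0,0,0,0,-0.001,0.011,0.048,0,0,0,0,-0.001,0.016,0.048,0,0,0,0,-0.001,0.016,0.048,0,0,0,0])

```text
t: 5.55
eef_pos: [0.5417, -0.2164, 0.0699]
tool_rot: [0.001, 0.872, 0.49, 0.0]
contact_force: [-0.4, 0.0, -0.3]
gripper_width: 0.0
grasp_force: 0.0
```

>>> arm_command(commands=[0,0.003,0,0,0,0,0,0,0.006,0,0,0,0,0,0,0.009,0,0,0,0,0,0,0.012,0,0,0,0,0,0,0.014,0,0,0,0,0,0,0.014,0,0,0,0,0])

```text
t: 6.15
eef_pos: [0.5526, -0.2236, 0.0692]
tool_rot: [0.0, 0.872, 0.49, -0.0]
contact_force: [0.0, 1.0, -0.1]
gripper_width: -0.004
grasp_force: 0.8
```

```bash
python3 -c "
from h import *
go(.5375,-.2545,.07)
save('wrist','w2');save('side','s2');a=cv2.imread('pics/s2.png')[230:390,280:500];b=cv2.imread('pics/w2.png')
cv2.imwrite('pics/m2.png',np.hstack([cv2.resize(b,(400,300)),cv2.resize(a,(400,300))]))"
```

```text
6.15 pos [ 0.5526 -0.2236  0.0692] shift [-0.0343  0.0032 -0.0007] rot [ 0.01  0.02 -0.04] F [ 0.   1.  -0.1] q [-0.18  0.63  0.63  1.91 -0.52  0.77  0.2 ]
```

View pics/m2.png

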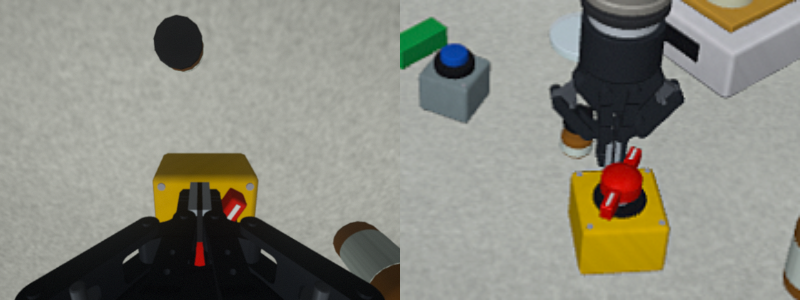

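The ear is turned well round clockwise, to about (233,207) in the wrist view, and the head looks raised. I'll push a little further, then back off the same way and rise.

>>> arm_command(commands=[0,0.003,0,0,0,0,0,0,0.006,0,0,0,0,0,0,0.007,0,0,0,0,0,0,-0.005,0,0,0,0,0,0,-0.02,0,0,0,0,0,0,-0.034,0,0,0,0,0,0,-0.034,-0.03,0,0,0,0,0,-0.034,-0.07,0,0,0,0])

```text
t: 7.05
eef_pos: [0.5214, -0.2045, 0.1386]
tool_rot: [-0.001, 0.872, 0.49, -0.001]
contact_force: [1.4, -0.6, 0.3]
gripper_width: 0.002
grasp_force: 0.0
```

```bash
python3 -c "
from h import *
go(.527,.0145,.15)
save('side','s3');a=cv2.imread('pics/s3.png')[230:390,280:500]
im=[cv2.imread(f'pics/{n}.png')[290:390,360:440] for n in('side0','s1','s3')]
for i in im:
    m=cv2.inRange(i,(0,0,110),(60,60,255));print(np.argwhere(m).min(0),np.argwhere(m).max(0),np.argwhere(m).mean(0))
cv2.imwrite('pics/m3.png',np.hstack([cv2.resize(i,(240,300)) for i in im]))"
```

```text
7.05 pos [ 0.5214 -0.2045  0.1386] shift [ 0.19   -0.1092 -0.0113] rot [-0.2   0.07 -0.02] F [ 1.4 -0.6  0.3] q [-0.29  0.49  0.73  1.95 -0.42  0.86  0.12]
[17 30] [57 52] [37.69246862 41.24058577]
[21 30] [61 52] [40.96070727 40.91552063]
[17 30] [57 52] [37.74297189 41.2248996 ]
```

View pics/m3.png

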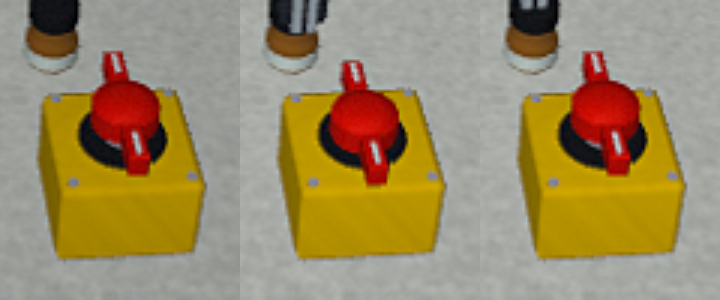

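The three crops (found, latched, now) show the mushroom 4 px lower when latched. It is now back at its first height and angle. Next is the blue button.

>>> arm_command(commands=[0.19,-0.109,-0.011,0,0,0,0,0.19,-0.109,-0.011,0,0,0,0,0.19,-0.109,-0.011,0,0,0,0,0.19,-0.109,-0.011,0,0,0,0,0.19,-0.109,-0.011,0,0,0,0,0.19,-0.109,-0.011,0,0,0,0,0.19,-0.109,-0.011,0,0,0,0,0.19,-0.109,-0.011,0,0,0,0])

```text
t: 7.9
eef_pos: [0.5289, 0.0118, 0.1504]
tool_rot: [0.0, 0.872, 0.489, 0.0]
contact_force: [-0.1, -0.6, -0.8]
gripper_width: -0.005
grasp_force: 0.0
```

```bash
python3 -c "
from h import *
go(.527,.0145,.072)"
```

```text
7.9 pos [0.5289 0.0118 0.1504] shift [ 0.0013 -0.0031  0.0784] rot [ 0.04  0.01 -0.16] F [-0.1 -0.6 -0.8] q [-0.73  0.42  0.76  2.02 -0.38  0.85 -0.31]
```

>>> arm_command(commands=[0.001,-0.002,0.045,0,0,0,0,0.001,-0.002,0.075,0,0,0,0,0.001,-0.002,0.081,0,0,0,0,0.001,-0.002,0.084,0,0,0,0,0.001,-0.002,0.087,0,0,0,0,0.001,-0.002,0.089,0,0,0,0,0.001,-0.002,0.09,0,0,0,0,0.001,-0.002,0.09,0,0,0,0])

```text
t: 8.7
eef_pos: [0.5275, 0.0137, 0.0652]
tool_rot: [-0.002, 0.873, 0.489, 0.001]
contact_force: [-21.0, -0.1, 51.8]
gripper_width: 0.003
grasp_force: 26.1
```

The force is high (52 N) and partly sideways, so I may be on the ring. I'll lift and look.

>>> arm_command(commands=[0,0,-0.01,0,0,0,0,0,0,-0.04,0,0,0,0,-0.05,0,-0.06,0,0,0,0,-0.08,0,-0.06,0,0,0,0,-0.08,0,-0.06,0,0,0,0])

```text
t: 9.2
eef_pos: [0.4849, -0.0579, 0.1225]
tool_rot: [0.001, 0.874, 0.486, 0.001]
contact_force: [-0.4, 0.4, 0.2]
gripper_width: 0.002
grasp_force: 0.0
```

```bash
python3 -c "
from h import *
go(.527,.0145,.15)
c=save('wrist','w4');print(proj(c,(.527,.0145,.068)))
cv2.imwrite('pics/m4.png',np.hstack([cv2.resize(cv2.imread('pics/w4.png'),(400,300)),cv2.resize(cv2.imread('pics/side0.png')[235:300,280:345],(300,300),interpolation=2)]))
im=c['img'].astype(int);m=((im[:,:,2]>90)&(im[:,:,0]<70)&(im[:,:,2]-im[:,:,1]>40)).astype(np.uint8)
n,l,s,ce=cv2.connectedComponentsWithStats(m)
for i in range(1,n):
    if s[i,4]>100: print(s[i],ce[i].round(1),onz(c,*ce[i],.067).round(4),(onz(c,s[i,0],ce[i][1],.066)-onz(c,s[i,0]+s[i,2],ce[i][1],.066)).round(4))
"
```

```text
9.2 pos [ 0.4849 -0.0579  0.1225] shift [ 0.0838 -0.0023 -0.0274] rot [ 0.14 -0.09 -0.49] F [-0.4  0.4  0.2] q [-0.61  0.4   0.75  2.13 -0.4   0.75 -0.16]
[316.11939961 116.77206458]
[ 287   82   59   63 2914] [315.6 112.9] [0.5278 0.0163 0.067 ] [-0.0266  0.0165  0.    ]
```

View pics/m4.png

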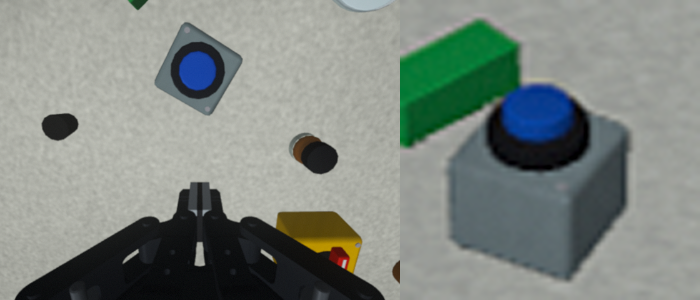

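The wrist view shows the blue button at (198,70), centred where it was measured, so the flat finger end (22 mm wide) was catching the black ring. I'll tilt the tool 30° so that only its edge bears on the button centre.

>>> arm_command(commands=[0.03,-0.0025,-0.008,0,8,-0.5,0,0.06,-0.0025,-0.008,0,16,-0.5,0,0.094,-0.0025,-0.008,0,24,-0.5,0,0.094,-0.0025,-0.008,0,30,-0.5,0,0.094,-0.0025,-0.008,0,30,-0.5,0,0.094,-0.0025,-0.008,0,30,-0.5,0,0.094,-0.0025,-0.008,0,30,-0.5,0])

```text
t: 9.95
eef_pos: [0.5338, 0.0295, 0.1288]
tool_rot: [-0.126, 0.84, 0.478, 0.225]
contact_force: [0.7, 0.3, -0.4]
gripper_width: 0.002
grasp_force: 0.0
```

```bash
python3 -c "
from h import *
go(.5324,.0236,.0765)
o=get_obs();q=o['tool_rot'];R=Ro.from_quat([q[1],q[2],q[3],q[0]]).as_matrix();print(R.round(3));e=o['eef_pos']-.011*R[:,0];print('edge',e,'shift for straight down 10mm',R.T@[0,0,-.01],'centre at .071',R.T@(np.array([.5275,.0155,.071])-e))
save('side','s5');a=cv2.imread('pics/s5.png')[180:300,240:400];cv2.imwrite('pics/m5.png',cv2.resize(a,(640,480),interpolation=2))"
```

```text
9.95 pos [0.5338 0.0295 0.1288] shift [-0.0311  0.0017  0.0425] rot [ 1.000e-02 -2.992e+01  5.800e-01] F [ 0.7  0.3 -0.4] q [-0.2   0.36  0.37  2.19 -1.09  0.7   0.49]
[[ 0.442  0.859  0.257]
 [ 0.746 -0.511  0.427]
 [ 0.499  0.003 -0.867]]
edge [0.52895505 0.0212973  0.12334366] shift for straight down 10mm [-4.98805018e-03 -2.80516800e-05  8.66709689e-03] centre at .071 [-0.03107469  0.00156665  0.04251463]
```

View pics/m5.png

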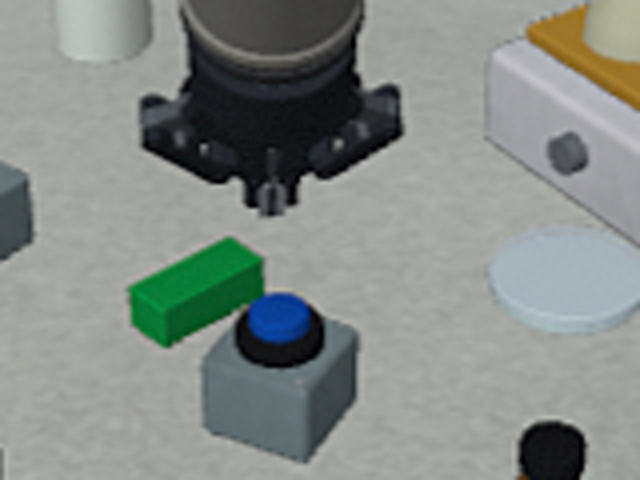

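The side view shows the tilted finger tip at (270,200), directly above the blue button at (280,315). Going down slowly.

>>> arm_command(commands=[-0.015,0.0015,0.02,0,0,0,0,-0.028,0.0015,0.037,0,0,0,0,-0.031,0.0015,0.0425,0,0,0,0,-0.032,0.0015,0.044,0,0,0,0,-0.033,0.0015,0.046,0,0,0,0,-0.034,0.0015,0.0475,0,0,0,0,-0.034,0.0015,0.0475,0,0,0,0])

```text
t: 10.7
eef_pos: [0.5319, 0.0239, 0.071]
tool_rot: [-0.127, 0.839, 0.477, 0.226]
contact_force: [-1.7, 1.6, 4.4]
gripper_width: 0.002
grasp_force: 2.1
```

```bash
python3 -c "
from h import *
o=get_obs();q=o['tool_rot'];R=Ro.from_quat([q[1],q[2],q[3],q[0]]).as_matrix();print('edge',o['eef_pos']-.011*R[:,0],o['contact_force'])"
```

```text
edge [0.52707841 0.01572454 0.06547845] [-1.68657787  1.59776033  4.40685952]
```

>>> arm_command(commands=[-0.0005,0,0.001,0,0,0,0,-0.001,0,0.0017,0,0,0,0,-0.001,0,0.0017,0,0,0,0])

```text
t: 11.0
eef_pos: [0.5321, 0.0239, 0.0696]
tool_rot: [-0.128, 0.839, 0.477, 0.227]
contact_force: [-5.7, 2.1, 12.9]
gripper_width: 0.004
grasp_force: 6.5
```

The force is climbing steeply, which could be the bottom stop. I'll check with the side camera while holding.

>>> arm_command(commands=[-0.0005,0,0.001,0,0,0,0,-0.0005,0,0.001,0,0,0,0])

```text
t: 11.2
eef_pos: [0.5322, 0.0239, 0.0693]
tool_rot: [-0.128, 0.839, 0.477, 0.228]
contact_force: [-9.3, 0.3, 21.3]
gripper_width: 0.004
grasp_force: 11.1
```

```bash
python3 -c "
from h import *
save('side','s6');save('top','t6')
f=lambda n:cv2.resize(cv2.imread(f'pics/{n}.png')[240:290,285:335],(380,380),interpolation=0)
cv2.imwrite('pics/m6.png',np.hstack([f('s5'),f('s6')]))"
```

```text
(no output)
```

View pics/m6.png

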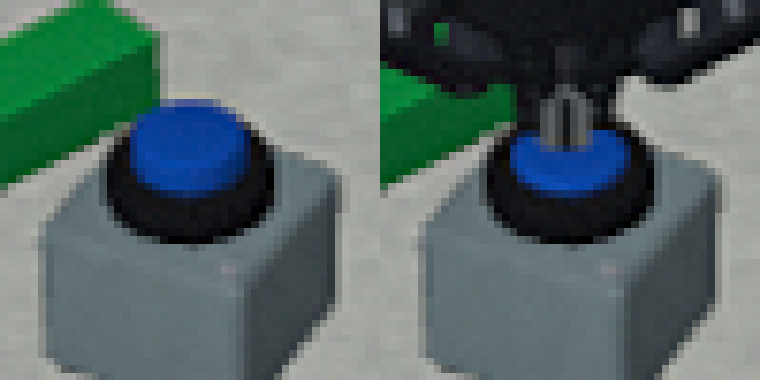

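The right crop shows the finger tip in the middle of the blue disc at (570,145), clear of the ring. The button has sunk almost flush, about 4 px, so it is fully in at its stop. Releasing.

>>> arm_command(commands=[0.005,0,-0.009,0,0,0,0,0.02,0,-0.035,0,0,0,0,0.04,0,-0.07,0,0,0,0,0.05,0,-0.087,0,0,0,0,0.05,0,-0.087,0,0,0,0,0.05,0,-0.087,0,0,0,0])

```text
t: 11.9
eef_pos: [0.5316, 0.0225, 0.1675]
tool_rot: [-0.126, 0.84, 0.477, 0.226]
contact_force: [0.1, 0.5, -0.3]
gripper_width: 0.005
grasp_force: 0.0
```

```bash
python3 -c "
from h import *
save('side','s7');o=get_obs();print(o['contact_force'],o['eef_pos'])
d=lambda n:cv2.imread(f'pics/{n}.png').astype(int)
for n in('side0','s7'):
    for nm,(x0,y0,x1,y1),lo,hi in(('blue',(295,248,325,272),(90,0,0),(255,140,70)),('red',(360,290,440,390),(0,0,110),(60,60,255)),('green',(265,235,310,270),(0,90,0),(80,255,60))):
        m=cv2.inRange(cv2.imread(f'pics/{n}.png')[y0:y1,x0:x1],lo,hi);p=np.argwhere(m);print(n,nm,len(p),p.mean(0).round(2))
D=np.abs(d('side0')-d('s7')).sum(2)>90;D=D.astype(np.uint8)
n,l,s,c=cv2.connectedComponentsWithStats(D);print([r.tolist() for r in s[1:] if r[4]>15])"
```

```text
[-0.39681568  0.93854995 -0.63498319] [0.53098667 0.02272497 0.16665484]
side0 blue 151 [10.9  14.01]
side0 red 478 [37.69 41.24]
side0 green 351 [16.02 20.92]
s7 blue 153 [10.97 14.04]
s7 red 492 [37.65 41.18]
s7 green 367 [16.15 21.23]
[[0, 0, 15, 6, 61], [0, 0, 75, 329, 11033], [161, 10, 20, 19, 68], [43, 28, 4, 10, 23], [256, 38, 4, 15, 22], [262, 38, 15, 39, 224], [292, 44, 33, 29, 243], [251, 63, 98, 48, 1583], [279, 64, 6, 19, 42], [275, 113, 44, 14, 94], [262, 116, 80, 104, 4667], [314, 116, 9, 9, 16], [0, 193, 6, 16, 20], [0, 244, 17, 12, 121], [4, 330, 9, 12, 50]]
```

Both buttons are out, nothing has moved, and the arm is clear.

```bash
python3 -c "
from station import hand_in
print(hand_in())"
```

```text
the job is handed in; nothing more can be done
None
```

I latched the red mushroom, turned it clockwise until it sprang back up, then pressed the blue reset button fully in and released it, and handed the job in; the hand-in returned no verdict. The first blue press, with the flat finger end, met 52 N of resistance, so I repeated it with the tool tilted, and the side camera then showed the button fully in.

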